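Strip the board stack into its test nests

TASK

The board set of a stripped controller stands stacked on the square blue-grey pad: a small finned heat sink on the small board, that on the middle board, that on the large board, each board in its black carrier. Take the stack apart: stand the heat sink, fins up, in the round steel cleaning dish, and lay each board with its carrier, component side up, into the test nest made for its size, fully down on the nest's floor between the corner guides. Set every part down gently, do not drop any.

Things in the scene. Friction and masses are not known exactly. Their poses are not given: they have to be found in the camera images.
- heat_sink: heat sink, plain aluminium, 20 x 20 x 16 mm, with two rows of upright fins (x across the fins); lies on top of the stack. Any faces can be gripped, 20 mm wide. Origin: centre of the underside, z up. About 30 g.
- small_board: small circuit board (red) in its black carrier, a tray 31 x 40 x 10 mm (x, y, z); grip the 31 mm at the middle of the long sides. Tray walls 10 mm high, components level with the rim. Origin: centre of the underside, z up. About 110 g. Starts on the middle board, under the heat sink.
- middle_board: middle circuit board (blue) in its black carrier, a tray 50 x 71 x 10 mm (x, y, z); grip the 50 mm at the middle of the long sides. Tray walls 10 mm high, components level with the rim. Origin: centre of the underside, z up. About 110 g. Starts crosswise on the large board, under the small board.
- large_board: large circuit board (green) in its black carrier, a tray 57 x 80 x 10 mm (x, y, z); grip the 57 mm at the middle of the long sides. Tray walls 10 mm high, components level with the rim. Origin: centre of the underside, z up. About 110 g. Starts on the pad, at the bottom of the stack.
- small_nest: small board's nest, fixed: dark plate 59 x 82 x 8 mm, its top the floor of a 37 x 46 mm pocket (long side along y) between four white corner guides 16 mm high above it, upright for 7 mm, then chamfered out to a 47 x 56 mm mouth. Long sides open for fingers over 34 mm. Black header, 7 mm high, at the +y end. Origin: underside, below the pocket's centre, z up. Board fits either way round.
- middle_nest: middle board's nest, fixed: dark plate 78 x 113 x 8 mm, its top the floor of a 56 x 77 mm pocket (long side along y) between four white corner guides 16 mm high above it, upright for 7 mm, then chamfered out to a 66 x 87 mm mouth. Long sides open for fingers over 49 mm. Black header, 7 mm high, at the +y end. Origin: underside, below the pocket's centre, z up. Board fits either way round.
- large_nest: large board's nest, fixed: dark plate 85 x 122 x 8 mm, its top the floor of a 63 x 86 mm pocket (long side along y) between four white corner guides 16 mm high above it, upright for 7 mm, then chamfered out to a 73 x 96 mm mouth. Long sides open for fingers over 58 mm. Black header, 7 mm high, at the +y end. Origin: underside, below the pocket's centre, z up. Board fits either way round.
- dish: round cleaning dish of bare steel, fixed, empty: outside 104 mm wide at the rim and 10 mm high, flat floor 3 mm above the origin and about 94 mm wide. Origin: centre of the underside, z up.
- pad: blue-grey rubber pad, fixed, 100 x 100 x 4 mm, with one steel stud in a corner; the stack starts near its middle. Origin: centre of the underside, z up.
Not all that is in view belongs to the job. Of the things that look like the small_board, the largest one is meant.

How it is judged:
By the outcome, as a careful person would: the job done as asked, in the order asked, and still so for the second after the job is handed in, with the robot touching nothing.
It also fails if it takes over 99 s, if anything falls off the work surface, if the arm or the gripper's body presses on something with over 40 N, if the wrist force passes 120 N, or if a joint passes its speed limit or range.

ROBOT

A 6-joint arm with a two-finger parallel gripper is mounted at the origin on a cart in front of the work surface, level with it; the furniture and walls round the work are solid. World frame = base frame: x ahead of the robot, y to its left, z up, the work surface at z = 0. Lengths are in m, angles in degrees, forces in N, time in s.
With the tool pointing down it reaches from about 0.4 to 0.825 m from the base axis. Payload 7 kg.
Tool frame: the origin (TCP) lies midway between the tips of the shut fingers; the grasp point (between the pads) lies 19 mm behind it; z points along the fingers, y is the line along which they close (so a half turn about z gives the same grasp; the last joint's range is limited). The gripper opens to 88 mm and grips with 3 to 60 N. Pads are 19 mm wide; open, the fingers measure 130 mm over their backs; the gripper's body (78 mm by 193 mm) begins 47 mm behind the grasp point.
Start: joints at [-60.327, 20.546, 0.682, 0, -70.136, -16.507], TCP at [0.154, -0.657, 0.227] pointing down, gripper open.
Joint ranges: [-176.03, 176.03], [-82.01, 121.73], [-58.28, 71.71], [-173.87, 95.51], [-174.79, -0.11], [-173.66, 173.66]. Speed limits (degrees/s): [136.94, 136.94, 172.46, 180, 180, 180].

INTERFACE

Orientations are given as [roll, pitch, yaw] about the fixed x, y, z axes, in that order (R = Rz(yaw) Ry(pitch) Rx(roll)).
In Python, from plant import ctrl gives the robot as it stands. The module is installed in compiled form; this text tells all that it offers.
- The arm moves only by the tool play_rows, never from a script. Its argument "commands" is a list that holds one entry, the list of rows, each a list of 7 numbers: the turn, a rotation vector about the tool's x, y, z in rad, then the shift along the tool's x, y, z in cm, then the finger opening in cm, from 0 to 8.76. In form: [[[ax, ay, az, x, y, z, grip], ...]]. A call has 1 to 8 rows; each row is the pose to reach, as a shift and turn from the pose commanded when the call began, along the tool's axes at that moment; what a row does not reach only later rows make up. A row lasts 1/12 s, in which the tool goes at most 41.7 mm and 7.16 degrees, less where a joint would pass 70% of its speed; a pose out of reach is approached as far as the arm can. A call with a gripper value outside its range is refused whole. The fingers move at their own pace and stop on an object; the grip force is fixed at half the most. Time passes only in rows, so rows that repeat a pose let the fingers close. It gives the time, the measured TCP pose, the force, the opening and the grip force at its end, in the units of the state.
- ctrl.get_obs(): the state, without advancing time (a new reading comes with each control period).
- ctrl.snapshot(name): name is "side" or "top"; returns a dict with "color" (480x640x3 uint8, red, green, blue), "camera_matrix" (3x3 intrinsics, pixels), "origin" and "rotation" of the camera in the world. Camera axes: x right, y down, z forward; pixel columns grow to the right and rows downward; lengths in m; the calibration is good to about 2 mm. A picture is of the moment at which its call begins. There is no depth.
- ctrl.close_job(): hands the job in; it is judged then, once.
Trained networks look in a picture, given as the dict that the camera call returned (one of the last four; its "shot" number tells which), for a name from the list of things; names that differ only in an ending like _2 or _b are one class to them, and where a whole thing is asked for, a point or a joint stands for the part that bears it (a point fixed in the world has none). Each returns a list of dicts, best first, with "conf" (0 to 1); they miss things now and then, are a little off and sometimes report something else, mostly with a low value. They report only what shows in the picture. A call takes as long as a camera call. They do not tell look-alikes from the thing itself.
- ctrl.find_in(picture, name): "bbox" ([left, top, width, height] in pixels, round what is visible of it).
The state is a dict: "clock": time; "joint_pos": joint angles; "qvel": joint speeds; "tau": joint torques, N m; "tool_pos": TCP position; "orientation": TCP orientation; "force": force on the tool from outside, world axes, zero at the start; "moment": the same for the moment, N m; "opening": finger opening in m; "gripper_force": force on a finger pad.
Only numpy, scipy, OpenCV 4.12 (cv2) and the standard library are available. Lean on these libraries where they do the work, as an engineer would, in place of code of your own. Each camera call takes 0.05 s, during which the arm holds its last target. There are 200 camera calls.

## Working session

There is one attempt and no reset: what is moved stays moved. The work goes in short steps, Python scripts to look and compute and a tool call to move; the robot and the scene stay as the last step left them, time stands still between calls to the robot, and variables do not carry over. Pictures are saved under pics/ and viewed, at most 17 in all, crops included, and the job is handed in when it is done.

Besides the shell and the picture viewer there is one more tool, called after "Call:" as name([rows], argument=value, ...), one row to a line, values as JSON. play_rows: Moves the arm, as the interface text tells. Its arguments: {"type":"object","properties":{"commands":{"type":"array","items":{"type":"array","items":{"type":"array","items":{"type":"number"}}}}},"required":["commands"]}

```bash
mkdir -p pics; ls
python3 - <<'E'
from plant import ctrl
import cv2,numpy as np
o=ctrl.get_obs();print(o)
for n in("top","side"):
    s=ctrl.snapshot(n);cv2.imwrite(f"pics/{n}0.png",s["color"][:,:,::-1])
    print(n,s["camera_matrix"],s["origin"],s["rotation"],s["shot"])
    for k in "heat_sink small_board middle_board large_board small_nest middle_nest large_nest dish pad".split():
        print(k,[(np.round(d["bbox"],1).tolist(),round(d["conf"],2)) for d in ctrl.find_in(s,k)[:3]])
E
```

```text
pics
{'clock': 0.0, 'joint_pos': array([-6.03248893e+01,  2.05897736e+01,  6.34908009e-01, -2.10816440e-02,
       -7.01360928e+01, -1.65051594e+01]), 'qvel': array([-0.00616641, -0.05776339, -0.05450964, -0.10528494, -0.08689192,
        0.02442221]), 'tau': array([ 1.02368849e-03, -5.82727182e+01,  2.93052775e+01,  6.99730530e+00,
        6.86197905e-03, -2.02287520e-04]), 'tool_pos': array([ 0.15364264, -0.65678318,  0.22564704]), 'orientation': array([ 1.79907159e+02, -6.84234722e-03, -1.66837222e+02]), 'force': array([ 0.39951362, -0.04423327,  0.31365176]), 'moment': array([ 0.01777077, -0.01314577,  0.04548829]), 'gripper_force': 0.0, 'opening': 0.08739612076463521}
top [[545.59828331   0.         326.17038415]
 [  0.         545.59828331 233.45040155]
 [  0.           0.           1.        ]] [0.36978723 0.0239669  0.94142578] [-172.63559007    0.39468515  -88.46600979] 1
heat_sink [([328.3, 255.4, 11.8, 16.8], 0.45)]
small_board [([324.2, 251.6, 18.4, 20.1], 0.83), ([375.1, 290.8, 18.4, 16.4], 0.77), ([253.9, 296.4, 20.3, 14.1], 0.63)]
middle_board [([314.7, 239.9, 35.6, 41
[... 410 characters left out ...]
738]
 [  0.           0.           1.        ]] [0.26685007 0.57021702 0.86316196] [-1.43892235e+02 -7.18516487e-03 -1.56346438e+02] 2
heat_sink [([353.0, 234.9, 15.2, 14.8], 0.47)]
small_board [([341.8, 235.3, 28.3, 24.8], 0.74), ([358.9, 314.6, 22.9, 20.5], 0.52), ([397.2, 219.6, 20.6, 16.6], 0.47)]
middle_board [([333.0, 230.1, 44.4, 39.4], 0.91), ([255.9, 353.7, 83.4, 87.2], 0.25)]
large_board [([329.6, 231.4, 50.6, 45.7], 0.78)]
small_nest [([374.6, 137.0, 45.0, 41.0], 0.98)]
middle_nest [([253.4, 352.4, 85.2, 89.4], 0.84)]
large_nest [([205.3, 253.8, 63.8, 73.4], 0.63)]
dish [([265.6, 179.0, 54.0, 45.8], 0.6), ([329.6, 232.6, 49.6, 37.4], 0.17)]
pad [([318.7, 226.7, 70.5, 59.9], 0.97)]
```

Run:
```python
import cv2
a=cv2.imread("pics/top0.png");cv2.imwrite("pics/t1.png",cv2.resize(a[120:330,120:520],None,fx=2,fy=2,interpolation=2))
cv2.imwrite("pics/t2.png",cv2.resize(a[225:300,295:395],None,fx=8,fy=8,interpolation=2))
b=cv2.imread("pics/side0.png");cv2.imwrite("pics/s1.png",cv2.resize(b[120:450,180:480],(720,600),fx=2,fy=2,interpolation=2)[:600])
```

```text
(no output)
```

View pics/t1.png

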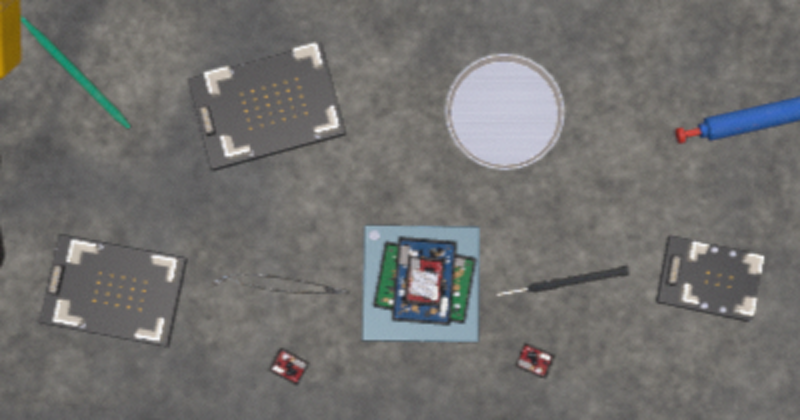

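View pics/t2.png

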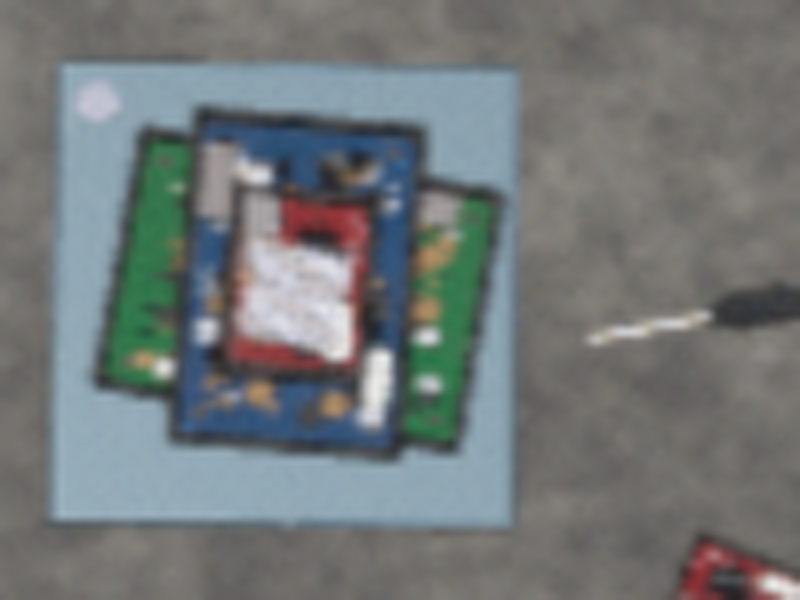

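View pics/s1.png

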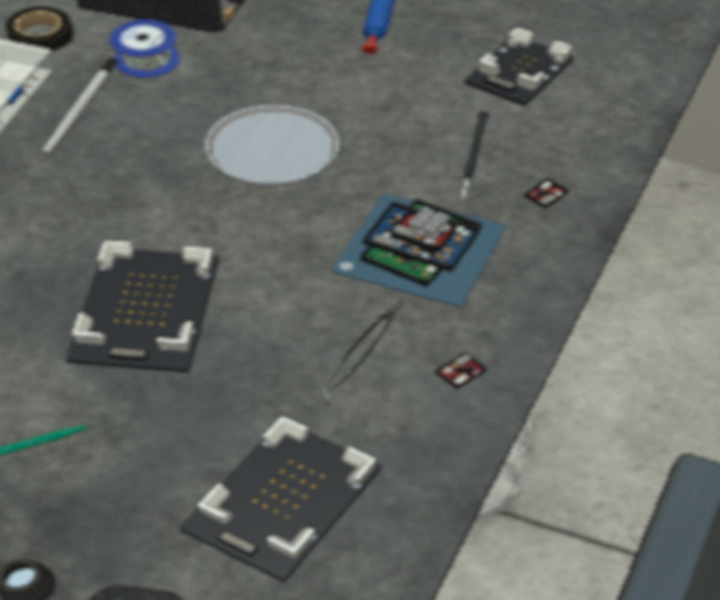

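The top view shows the pad with the stack at t1 (420,283) and the large nest at (267,105). The middle nest is at (113,290), the small nest at (710,278) and the dish at (504,112). Two smaller red look-alikes lie off the stack at (290,366) and (535,360). Next I'll enlarge the tiles to read corners precisely.

Run:
```python
import cv2,numpy as np
def mont(f,tl,out):
    a=cv2.imread(f);t=[]
    for x,y in tl:
        c=cv2.resize(a[y:y+75,x:x+100],None,fx=4,fy=4,interpolation=cv2.INTER_CUBIC)
        c[::40,::8]=(0,255,255);c[::8,::40]=(0,255,255);t.append(c)
    cv2.imwrite(out,np.vstack([np.hstack(t[:2]),np.hstack(t[2:])]))
mont("pics/top0.png",[(205,135),(125,228),(427,220),(325,140)],"pics/mt.png")
mont("pics/side0.png",[(190,250),(247,360),(350,120),(310,215)],"pics/ms.png")
```

```text
(no output)
```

View pics/mt.png

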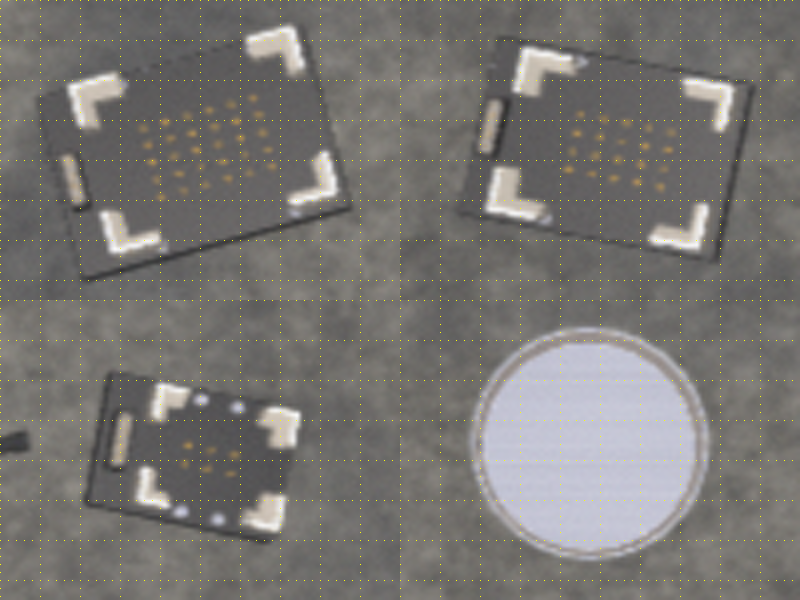

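View pics/ms.png

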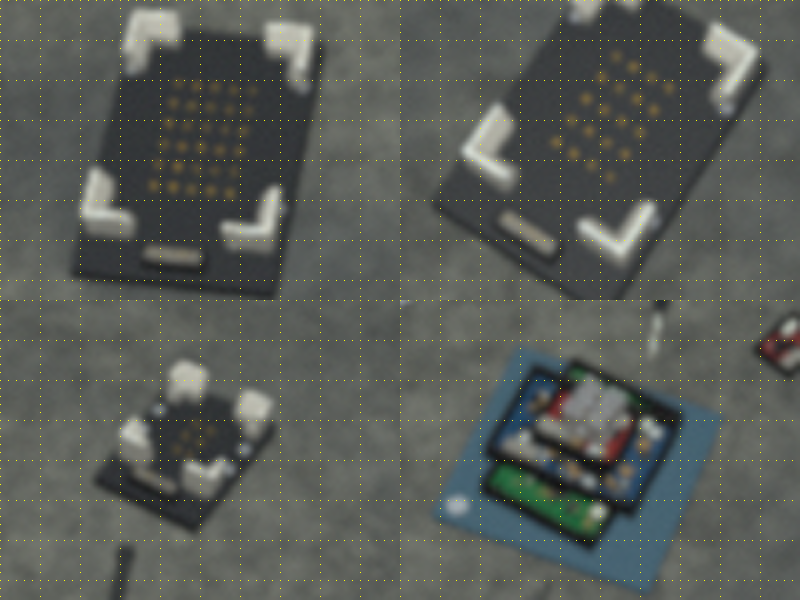

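The corners read clearly in both montages. The headers, which mark each nest's +y end, sit at the left of all three nests in the top view. I'll fit the poses now.

```bash
cat > h.py <<'E'
import numpy as np
from scipy.spatial.transform import Rotation as R
from scipy.optimize import least_squares
CAM={"top":(545.598,326.170,233.450,[0.36978723,0.0239669,0.94142578],[-172.63559007,0.39468515,-88.46600979]),
"side":(588.286,321.371,228.676,[0.26685007,0.57021702,0.86316196],[-143.892235,-0.0071852,-156.346438])}
def proj(c,P):
    f,cx,cy,o,r=CAM[c];q=(np.atleast_2d(P)-o)@R.from_euler("xyz",r,degrees=True).as_matrix()
    return np.c_[cx+f*q[:,0]/q[:,2],cy+f*q[:,1]/q[:,2]]
def rect(p,sx,sy,oy,z):
    L=np.array([[-1,1],[1,1],[1,-1],[-1,-1]])*[sx/2,sy/2]+[0,oy]
    c,s=np.cos(p[2]),np.sin(p[2]);return np.c_[L@np.array([[c,s],[-s,c]])+p[:2],np.full(4,z)]
def plan(target):
    """rotation vector (tool) and shift (cm, tool axes) from now to [x,y,z,yaw] tool down"""
    from plant import ctrl
    o=ctrl.get_obs();T0=R.from_euler("xyz",o["orientation"],degrees=True)
    T1=R.from_euler("xyz",[180,0,target[3]],degrees=True)
    return np.round((T0.inv()*T1).as_rotvec(),3).tolist(),np.round(T0.inv().apply(np.array(target[:3])-o["tool_pos"])*100,2).tolist(),o
E
cat > fit.py <<'E'
from h import *
# corner order: (-x,+y),(+x,+y),(+x,-y),(-x,-y)
nan=np.nan
def t(o,k,pts): return (np.array(pts,float)+.5)/k-.5+o
D={ # sx,sy,oy,z, top pts, side pts
"large_nest":(.085,.122,.007,.008,t((205,135),4,[(84,276),(38,98),(302,22),(350,204)]),t((190,250),4,[(275,291),(73,272),(nan,nan),(323,46)][0:4])),
"middle_nest":(.078,.113,.007,.008,t((125,228),4,[(59,211),(97,36),(353,87),(316,256)]),t((247,360),4,[(218,300),(33,207),(nan,nan),(367,65)])),
"small_nest":(.059,.082,.007,.008,t((427,220),4,[(87,203),(110,73),(299,110),(270,238)]),t((350,120),4,[(196,228),(96,180),(nan,nan),(275,130)])),
"pad":(.1,.1,0,.004,t((295,225),8,[(52,520),(60,63),(520,70),(515,527)]),t((310,215),4,[(250,292),(35,217),(120,47),(322,118)])),
"large":(.057,.08,0,.014,t((295,225),8,[(97,385),(140,130),(503,190),(460,450)]),None),
"middle":(.071,.050,0,.024,t((295,225),8,[(172,440),(198,108),(424,128),(400,458)]),t((310,215),4,[(232,212),(90,153),(135,65),(282,112)])),
"small":(.040,.031,0,.034,t((295,225),8,[(222,366),(238,186),(376,200),(356,380)]),None),
"sink":(.02,.02,0,.05,t((295,225),8,[(242,330),(248,238),(355,250),(350,358)]),None),
}
for k,(sx,sy,oy,z,a,b) in D.items():
    for c,m in(("top",a),("side",b)):
        if m is None: continue
        g=lambda p:np.nan_to_num(proj(c,rect(p,sx,sy,oy,z))-m).ravel()
        r=least_squares(g,[.5,0,0])
        print(k,c,np.round(r.x[:2]*1000,1),round(np.degrees(r.x[2]),1),"res",np.round(r.fun,1))
# dish centre at rim
g=lambda p:(proj("top",[[*p,.010]])-t((325,140),4,[(190,142)])).ravel()
print("dish",least_squares(g,[.5,0]).x)
E
python3 fit.py
```

```text
large_nest top [597.6 158. ] 17.2 res [-0.3  0.6 -0.7 -0.7  0.2  0.   0.8 -0. ]
large_nest side [594.7 159.5] 17.4 res [ 0.4  0.7 -0.9  0.3  0.   0.   0.5 -1.2]
middle_nest top [429.  282.6] -8.9 res [-0.4  0.4  0.3 -0.4  0.2 -1.3 -0.1  1.2]
middle_nest side [427.3 282.2] -6.9 res [-0.9  3.3  0.2 -0.9  0.   0.   0.8 -2.8]
small_nest top [ 452.2 -228.2] -10.3 res [-0.6  0.1 -0.2 -0.9 -0.4 -0.5  1.2  1.3]
small_nest side [ 450.1 -225.4] -10.1 res [ 0.3  0.7 -1.1 -0.   0.   0.   0.8 -0.7]
pad top [442.7  25.1] 0.6 res [-0.3  0.4 -0.1 -0.4  0.1 -0.5  0.3  0.4]
pad side [440.5  26.7] 0.9 res [ 0.1  0.9 -0.8  0.1 -0.6 -0.5  1.3 -0.7]
large top [443.1  22.3] -8.2 res [-0.7  0.4 -0.3 -0.5  0.5 -0.2  0.4  0.3]
middle top [443.5  22.6] -3.0 res [-0.7  0.2 -0.5 -0.2  0.7 -0.4  0.5  0.3]
middle side [441.3  24.1] -1.1 res [ 1.8 -0.9 -1.1 -0.8 -0.8 -0.2  0.1  1.9]
small top [442.7  22.8] -4.3 res [-1.   0.6 -0.5 -0.7  0.7 -0.6  0.8  0.7]
sink top [439.1  22.6] -5.5 res [ 0.3  0.8  1.   0.2 -0.2  0.2 -1.1 -1.2]
dish [ 0.59458954 -0.04379297]
```

Run:
```python
from h import *
print(plan([.43,-.35,.20,-166.8])[:2]); print(plan([.44,.0234,.12,175.5])[:2])
```

```text
([-0.0, -0.0, -0.001], [-33.9, 23.62, 2.66])
([-0.0, -0.0, 0.308], [-43.38, 59.75, 10.66])
```

Call:
play_rows([
  [[0,0,0,-27,19,2.5,8.7],[0,0,0,-27,19,2.5,8.7],[0,0,0,-27,19,2.5,8.7],[0,0,0,-27,19,2.5,8.7],[0,0,0,-27,19,2.5,8.7],[0,0,0,-27,19,2.5,8.7],[0,0,0,-27,19,2.5,8.7],[0,0,0,-27,19,2.5,8.7]],
])

```text
clock: 1.67
tool_pos: [0.3745, -0.409, 0.2018]
orientation: [-180.0, 0.0, -166.8]
force: [0.8, -0.9, 0.4]
opening: 0.0871
gripper_force: 0.0
```

Run:
```python
from h import *
print(plan([.44,.0234,.12,175.5]))
```

```text
([-0.0, 0.001, 0.309], [-16.23, 40.61, 8.17], {'clock': 1.6667, 'joint_pos': array([-2.72818691e+01,  1.02619192e+01, -1.68044823e+01,  1.27134767e-03,
       -6.28864072e+01, -4.95406915e+01]), 'qvel': array([ 50.32849336,  -3.98113499,  -9.95413142,   0.14800772,
         6.05880492, -49.78625507]), 'tau': array([ -6.06255144, -43.59951138,  27.40356266,   6.45131841,
        -0.3267153 ,   1.38576765]), 'tool_pos': array([ 0.37451677, -0.40896658,  0.20179095]), 'orientation': array([-1.79968516e+02,  3.51717213e-02, -1.66821972e+02]), 'force': array([ 0.7859203 , -0.86096048,  0.42810831]), 'moment': array([-0.05459992, -0.16392945, -0.05203227]), 'gripper_force': 0.0, 'opening': 0.08711288121976152})
```

Call:
play_rows([
  [[0,0,0,-10.8,27.1,3,8.7],[0,0,0,-10.8,27.1,3,8.7],[0,0,0,-10.8,27.1,3,8.7],[0,0,0,-10.8,27.1,3,8.7],[0,0,0,-10.8,27.1,3,8.7],[0,0,0,-10.8,27.1,3,8.7],[0,0,0,-10.8,27.1,3,8.7],[0,0,0,-10.8,27.1,3,8.7]],
])

```text
clock: 2.33
tool_pos: [0.4177, -0.117, 0.1716]
orientation: [180.0, 0.1, -166.5]
force: [-0.5, 0.2, 0.1]
opening: 0.0872
gripper_force: 0.0
```

Call:
play_rows([
  [[0,0,0.309,-5.4,13.5,4,7],[0,0,0.309,-5.4,13.5,4,7],[0,0,0.309,-5.4,13.5,4,7],[0,0,0.309,-5.4,13.5,4,7],[0,0,0.309,-5.4,13.5,4,5],[0,0,0.309,-5.4,13.5,4,5],[0,0,0.309,-5.4,13.5,4,5]],
])

```text
clock: 2.92
tool_pos: [0.4385, 0.0217, 0.1316]
orientation: [-180.0, -0.0, 175.6]
force: [0.6, -1.1, -0.6]
opening: 0.0555
gripper_force: 0.0
```

Run:
```python
from h import *
from plant import ctrl
import cv2
s=ctrl.snapshot("side");c=s["color"][:,:,::-1]
cv2.imwrite("pics/a1.png",cv2.resize(c[180:300,280:420],None,fx=5,fy=5,interpolation=2))
p=plan([.44,.0234,.0365,175.5]);print(p[:2],p[2]["tool_pos"],p[2]["orientation"],p[2]["opening"],p[2]["qvel"])
```

```text
([-0.0, 0.0, -0.0], [-0.13, 0.24, 9.53]) [0.43854368 0.02109898 0.13175337] [-1.79999250e+02  2.86448424e-03  1.75473881e+02] 0.05242467150398296 [-1.14766579 -0.36436335  0.06302738 -0.02265225  0.09721978 -0.16531508]
```

View pics/a1.png

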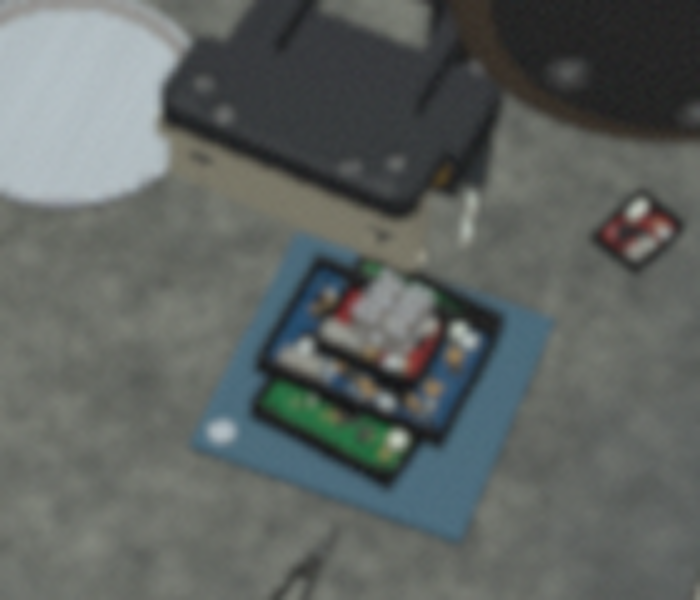

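The side view shows the sink at a1 (393,312), square to the small board. The open gripper is above it and clear. I'll go down and grip.

Call:
play_rows([
  [[0,0,0,-0.1,0.2,4,5],[0,0,0,-0.1,0.2,7,5],[0,0,0,-0.1,0.2,8.5,5],[0,0,0,-0.1,0.2,9.4,5],[0,0,0,-0.1,0.2,9.4,3],[0,0,0,-0.1,0.2,9.4,1.5],[0,0,0,-0.1,0.2,9.4,1.5],[0,0,0,-0.1,0.2,9.4,1.5]],
])

```text
clock: 3.63
tool_pos: [0.4405, 0.0233, 0.0386]
orientation: [179.9, 0.1, 175.4]
force: [-0.1, 0.4, 0.3]
opening: 0.0292
gripper_force: 0.0
```

Call:
play_rows([
  [[0,0,0,0,0,0,1.5],[0,0,0,0,0,0,1.5],[0,0,0,0,0,0,1.5],[0,0,0,0,0,0,1.5],[0,0,0,0,0,0,1.5]],
])

```text
clock: 4.05
tool_pos: [0.4404, 0.0235, 0.0384]
orientation: [180.0, 0.1, 175.5]
force: [-1.4, -1.5, 8.2]
opening: 0.0196
gripper_force: 29.9
```

Call:
play_rows([
  [[0,0,0,0,0,-1,1.5],[0,0,0,0,0,-4,1.5],[0,0,0,0,0,-6,1.5],[0,0,0,0,0,-6,1.5],[0,0,0,0,0,-6,1.5]],
])

```text
clock: 4.47
tool_pos: [0.4405, 0.0239, 0.0987]
orientation: [179.9, 0.2, 175.5]
force: [0.2, -0.5, -0.6]
opening: 0.0193
gripper_force: 29.9
```

Run:
```python
from h import *
from plant import ctrl
import cv2
s=ctrl.snapshot("side");c=s["color"][:,:,::-1]
cv2.imwrite("pics/a2.png",cv2.resize(c[180:300,280:420],None,fx=5,fy=5,interpolation=2))
p=plan([.5936,-.043,.06,175.5]);print(p[:2],p[2])
```

```text
([0.001, 0.001, -0.001], [-15.86, -5.43, 3.79]) {'clock': 4.5167, 'joint_pos': array([ 2.88755332e+01,  5.90077152e+00, -3.79709817e+01, -2.34237734e-02,
       -4.60506043e+01, -1.23400861e+02]), 'qvel': array([ 0.03607814,  1.35855439, -0.92736322, -0.15909866,  0.2280954 ,
       -0.01787754]), 'tau': array([ 4.97764419e-02, -3.21141994e+01,  2.32954735e+01,  5.53773209e+00,
       -1.25099709e-01,  2.46857110e-05]), 'tool_pos': array([0.43978205, 0.02362277, 0.09781886]), 'orientation': array([1.79943163e+02, 5.55213495e-02, 1.75458400e+02]), 'force': array([ 0.11409891,  0.09895924, -0.04639237]), 'moment': array([-0.0489269 ,  0.03169145, -0.00338559]), 'gripper_force': 29.916644990444183, 'opening': 0.01979458406476684}
```

View pics/a2.png

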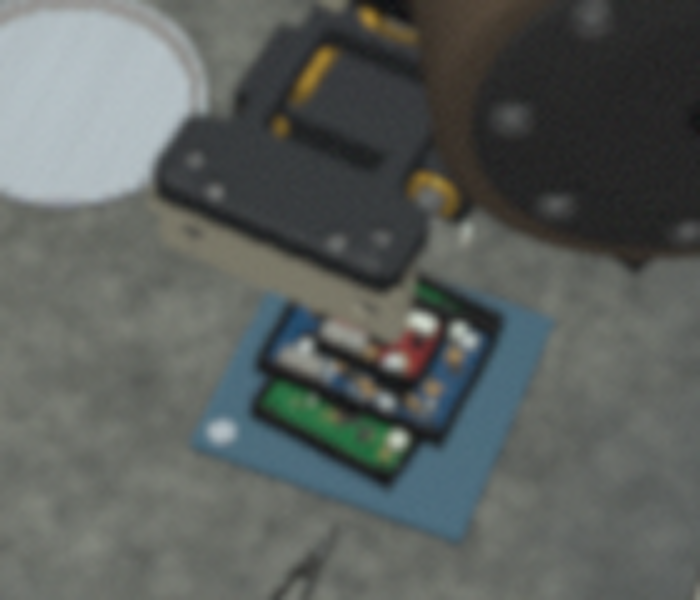

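The sink is held and the small board is clear beneath it. Next is the dish.

Call:
play_rows([
  [[0,0,0,-4,-1.4,0,1.5],[0,0,0,-8,-2.7,0,1.5],[0,0,0,-12,-4.1,1.5,1.5],[0,0,0,-15.9,-5.4,3,1.5],[0,0,0,-15.9,-5.4,6,1.5],[0,0,0,-15.9,-5.4,7.5,1.5],[0,0,0,-15.9,-5.4,8.0,1.5],[0,0,0,-15.9,-5.4,8.0,1.5]],
])

```text
clock: 5.18
tool_pos: [0.592, -0.0435, 0.0148]
orientation: [-179.9, -0.3, 175.4]
force: [-0.3, 0.0, 1.3]
opening: 0.0196
gripper_force: 29.9
```

Run:
```python
from h import *
p=plan([.5936,-.043,.0079,175.5]);print(p[:2],p[2]["tool_pos"],p[2]["force"])
```

```text
([-0.002, -0.005, -0.001], [-0.16, 0.07, 0.69]) [ 0.59196101 -0.04354336  0.01483277] [-0.31284939  0.02268672  1.3052883 ]
```

Call:
play_rows([
  [[0,0,0,0,0,0,1.5],[0,0,0,0,0,0,1.5],[0,0,0,0,0,0,1.5]],
])

```text
clock: 5.43
tool_pos: [0.5947, -0.0425, 0.0191]
orientation: [180.0, 0.1, 175.5]
force: [-0.1, -0.7, 0.1]
opening: 0.0198
gripper_force: 29.9
```

Call:
play_rows([
  [[0,0,0,0,0,0.3,1.5],[0,0,0,0,0,0.6,1.5],[0,0,0,0,0,0.8,1.5],[0,0,0,0,0,0.95,1.5],[0,0,0,0,0,1.05,1.5],[0,0,0,0,0,1.1,1.5],[0,0,0,0,0,1.1,1.5],[0,0,0,0,0,1.1,1.5]],
])

```text
clock: 6.1
tool_pos: [0.5939, -0.043, 0.0074]
orientation: [-180.0, 0.0, 175.5]
force: [-4.0, 1.9, 9.7]
opening: 0.0192
gripper_force: 29.9
```

Call:
play_rows([
  [[0,0,0,0,0,0,3.4],[0,0,0,0,0,0,3.4],[0,0,0,0,0,0,3.4],[0,0,0,0,0,-1,3.4],[0,0,0,0,0,-4,3.4],[0,0,0,0,0,-7,3.4],[0,0,0,0,0,-8,5],[0,0,0,0,0,-8,5]],
])

```text
clock: 6.77
tool_pos: [0.5963, -0.0427, 0.0906]
orientation: [179.9, 0.4, 175.5]
force: [0.1, -0.8, -0.2]
opening: 0.0425
gripper_force: 0.0
```

Call:
play_rows([
  [[0,0,0,4,1.4,0,5],[0,0,0,8,2.8,0,5],[0,0,0,12,4.2,0,5],[0,0,0,15.7,5.4,0,5],[0,0,0,15.7,5.4,0,5],[0,0,0,15.7,5.4,0,5],[0,0,0,15.7,5.4,0,5]],
])

```text
clock: 7.35
tool_pos: [0.4422, 0.0237, 0.087]
orientation: [180.0, 0.1, 175.5]
force: [1.7, 0.4, -0.6]
opening: 0.0497
gripper_force: 0.0
```

Run:
```python
from h import *
from plant import ctrl
import cv2
s=ctrl.snapshot("side");c=s["color"][:,:,::-1]
cv2.imwrite("pics/a3.png",cv2.resize(c[165:300,255:420],None,fx=4,fy=4,interpolation=2))
p=plan([.4417,.0236,.0262,175.7]);print(p[:2],p[2]["tool_pos"],p[2]["force"],p[2]["opening"])
```

```text
([0.0, 0.001, -0.004], [0.1, 0.0, 6.06]) [0.44264311 0.02348429 0.08681889] [0.00207145 0.42614447 0.26461944] 0.049644260646210615
```

View pics/a3.png

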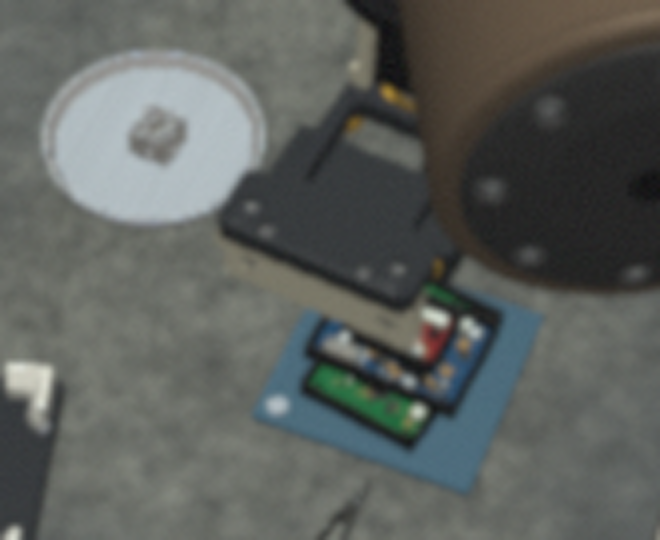

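The side view shows the sink upright in the dish at a3 (157,137), and the small board is under the gripper.

Call:
play_rows([
  [[0,0,0,0.1,0,3,5],[0,0,0,0.1,0,4.5,5],[0,0,0,0.1,0,5.5,5],[0,0,0,0.1,0,6,5],[0,0,0,0.1,0,6,4],[0,0,0,0.1,0,6,2.5],[0,0,0,0.1,0,6,2.5],[0,0,0,0.1,0,6,2.5]],
])

```text
clock: 8.07
tool_pos: [0.4414, 0.0235, 0.0271]
orientation: [180.0, 0.1, 175.4]
force: [-0.8, 0.7, -1.1]
opening: 0.0306
gripper_force: 29.9
```

Call:
play_rows([
  [[0,0,0,0,0,0,2.5],[0,0,0,0,0,0,2.5],[0,0,0,0,0,0,2.5]],
])

```text
clock: 8.32
tool_pos: [0.4412, 0.0235, 0.0271]
orientation: [180.0, 0.1, 175.5]
force: [-0.0, -0.8, 3.5]
opening: 0.0308
gripper_force: 29.9
```

Call:
play_rows([
  [[0,0,0,0,0,-0.5,2.5],[0,0,0,0,0,-1.5,2.5],[0,0,0,0,0,-4,2.5],[0,0,0,0,0,-6,2.5],[0,0,0,0,0,-6,2.5],[0,0,0,0,0,-6,2.5]],
])

```text
clock: 8.82
tool_pos: [0.4413, 0.0238, 0.0878]
orientation: [179.9, 0.1, 175.5]
force: [-1.3, 1.0, -1.7]
opening: 0.0303
gripper_force: 29.9
```

Run:
```python
from h import *
p=plan([.4512,-.2268,.08,-100.2]);print(p[:2],p[2]["tool_pos"],p[2]["force"],p[2]["opening"])
```

```text
([-0.0, 0.003, -1.472], [-2.96, -24.9, 0.74]) [0.44133714 0.0237723  0.08775455] [-1.3283772   0.97032459 -1.73666932] 0.030260850124571137
```

Call:
play_rows([
  [[0,0,-0.12,-0.4,-3.1,0,2.5],[0,0,-0.24,-0.8,-6.2,0,2.5],[0,0,-0.36,-1.2,-9.3,0,2.5],[0,0,-0.48,-1.6,-12.4,0,2.5],[0,0,-0.6,-2,-15.6,0,2.5],[0,0,-0.72,-2.4,-18.7,0,2.5],[0,0,-0.84,-2.7,-21.8,0,2.5],[0,0,-0.95,-2.96,-24.9,0,2.5]],
])

```text
clock: 9.48
tool_pos: [0.4498, -0.2255, 0.0856]
orientation: [179.9, -0.0, -133.1]
force: [0.9, 0.7, -1.4]
opening: 0.0304
gripper_force: 29.9
```

Call:
play_rows([
  [[0,0,-0.12,0,0,0,2.5],[0,0,-0.24,0,0,0,2.5],[0,0,-0.36,0,0,0,2.5],[0,0,-0.48,0,0,0,2.5],[0,0,-0.52,0,0,0,2.5],[0,0,-0.52,0,0,0,2.5],[0,0,-0.52,0,0,0,2.5],[0,0,-0.52,0,0,0,2.5]],
])

```text
clock: 10.15
tool_pos: [0.4503, -0.2239, 0.086]
orientation: [179.9, -0.0, -103.7]
force: [-0.1, 0.3, -1.0]
opening: 0.0303
gripper_force: 29.9
```

Run:
```python
from h import *
from plant import ctrl
import cv2
for n,(x,y) in(("top",(407,190)),("side",(330,90))):
    s=ctrl.snapshot(n);c=s["color"][:,:,::-1]
    im=cv2.resize(c[y:y+120,x:x+130],(400,370),interpolation=2); A=im if n=="top" else np.hstack([A,im])
cv2.imwrite("pics/a4.png",A)
p=plan([.4512,-.2268,.026,-100.2]);print(p[:2],p[2]["tool_pos"],p[2]["force"],p[2]["opening"])
```

```text
([0.001, 0.0, -0.06], [0.26, -0.14, 6.03]) [ 0.4504893  -0.22397553  0.08631871] [ 0.60257424  0.04473184 -1.47928077] 0.030338802165755983
```

View pics/a4.png

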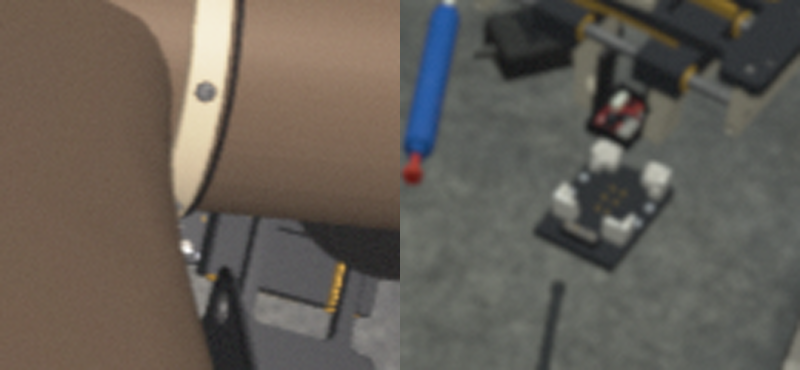

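The side view shows the small board held level over its nest, above the four white guides near a4 (610,195).

Call:
play_rows([
  [[0,0,-0.06,0.26,-0.14,0,2.5],[0,0,-0.06,0.26,-0.14,2,2.5],[0,0,-0.06,0.26,-0.14,4,2.5],[0,0,-0.06,0.26,-0.14,4.5,2.5],[0,0,-0.06,0.26,-0.14,4.5,2.5],[0,0,-0.06,0.26,-0.14,4.5,2.5]],
])

```text
clock: 10.75
tool_pos: [0.4515, -0.227, 0.0418]
orientation: [180.0, -0.0, -100.1]
force: [0.6, 0.3, -0.5]
opening: 0.0306
gripper_force: 29.9
```

Run:
```python
from h import *
from plant import ctrl
import cv2
s=ctrl.snapshot("side");c=s["color"][:,:,::-1]
cv2.imwrite("pics/a5.png",cv2.resize(c[110:200,340:450],None,fx=6,fy=6,interpolation=2))
p=plan([.4512,-.2268,.0108,-100.2]);print(p[:2],p[2]["tool_pos"],p[2]["force"],p[2]["opening"])
```

```text
([-0.001, -0.0, 0.001], [-0.01, 0.09, 3.15]) [ 0.45200584 -0.22707055  0.0423005 ] [-0.45169143  0.51669295 -1.4488177 ] 0.030334608193386108
```

View pics/a5.png

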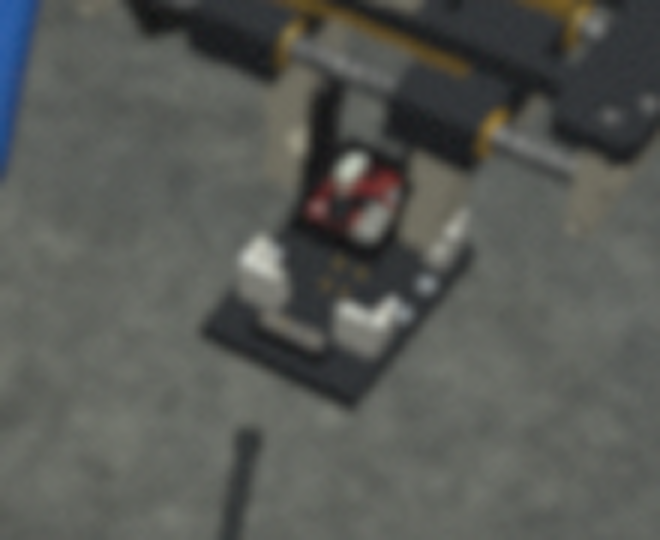

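The board hangs centred and square over the pocket at a5 (345,210). Now I'll lower it slowly.

Call:
play_rows([
  [[0,0,0,0,0.05,0.7,2.5],[0,0,0,0,0.05,1.3,2.5],[0,0,0,0,0.05,1.8,2.5],[0,0,0,0,0.05,2.2,2.5],[0,0,0,0,0.05,2.6,2.5],[0,0,0,0,0.05,2.8,2.5],[0,0,0,0,0.05,2.8,2.5],[0,0,0,0,0.05,2.8,2.5]],
])

```text
clock: 11.47
tool_pos: [0.4509, -0.2269, 0.0135]
orientation: [180.0, -0.0, -100.1]
force: [0.5, 0.1, -0.5]
opening: 0.0302
gripper_force: 29.9
```

Call:
play_rows([
  [[0,0,0,0,0,0.1,2.5],[0,0,0,0,0,0.2,2.5],[0,0,0,0,0,0.3,2.5],[0,0,0,0,0,0.35,2.5],[0,0,0,0,0,0.35,2.5],[0,0,0,0,0,0.35,2.5]],
])

```text
clock: 11.97
tool_pos: [0.4511, -0.2269, 0.0111]
orientation: [-180.0, -0.0, -100.1]
force: [-3.5, 2.6, 10.5]
opening: 0.0301
gripper_force: 29.9
```

Call:
play_rows([
  [[0,0,0,0,0,0,4.2],[0,0,0,0,0,0,4.2],[0,0,0,0,0,0,4.2],[0,0,0,0,0,-0.5,4.2],[0,0,0,0,0,-3,4.2],[0,0,0,0,0,-6,4.2],[0,0,0,0,0,-8,6.8],[0,0,0,0,0,-8,6.8]],
])

```text
clock: 12.63
tool_pos: [0.4537, -0.2275, 0.0945]
orientation: [-179.6, -0.0, -100.1]
force: [0.7, -0.2, -0.1]
opening: 0.0504
gripper_force: 0.0
```

Call:
play_rows([
  [[0,0,0,0,0,0,6.8],[0,0,0,0,0,0,6.8]],
])

```text
clock: 12.8
tool_pos: [0.4506, -0.2268, 0.0899]
orientation: [180.0, 0.0, -100.1]
force: [-0.5, -0.3, 0.3]
opening: 0.063
gripper_force: 0.0
```

Run:
```python
from h import *
p=plan([.4424,.0234,.085,177.4]);print(p[:2],p[2]["tool_pos"],p[2]["force"],p[2]["opening"])
```

```text
([0.0, 0.0, 1.439], [-24.48, 5.21, 0.5]) [ 0.45057834 -0.22675951  0.08990494] [-0.45813559 -0.26577505  0.26590495] 0.06298108376323593
```

Call:
play_rows([
  [[0,0,0.11,-3.1,0.65,0,6.8],[0,0,0.22,-6.2,1.3,0,6.8],[0,0,0.33,-9.3,1.95,0,6.8],[0,0,0.44,-12.4,2.6,0,6.8],[0,0,0.55,-15.5,3.3,0,6.8],[0,0,0.66,-18.6,3.95,0,6.8],[0,0,0.77,-21.7,4.6,0,6.8],[0,0,0.88,-24.48,5.21,0,6.8]],
])

```text
clock: 13.47
tool_pos: [0.4417, 0.0246, 0.0891]
orientation: [180.0, -0.1, -150.9]
force: [1.7, 0.6, 0.8]
opening: 0.068
gripper_force: 0.0
```

Call:
play_rows([
  [[0,0,0.11,0,0,0,6.8],[0,0,0.22,0,0,0,6.8],[0,0,0.33,0,0,0,6.8],[0,0,0.44,0,0,0,6.8],[0,0,0.55,0,0,0,6.8],[0,0,0.56,0,0,0,6.8],[0,0,0.56,0,0,0,6.8],[0,0,0.56,0,0,0,6.8]],
])

```text
clock: 14.13
tool_pos: [0.4423, 0.0231, 0.0895]
orientation: [-180.0, -0.1, 177.6]
force: [0.2, 0.3, -0.3]
opening: 0.0679
gripper_force: 0.0
```

Run:
```python
from h import *
from plant import ctrl
import cv2
s=ctrl.snapshot("side");c=s["color"][:,:,::-1]
cv2.imwrite("pics/a6.png",cv2.resize(c[110:290,300:460],(710,600),interpolation=2)[:600])
p=plan([.4424,.0234,.0168,177.4]);print(p[:2],p[2]["tool_pos"],p[2]["force"],p[2]["opening"])
```

```text
([-0.0, -0.001, 0.002], [0.0, 0.03, 7.29]) [0.4424508  0.02313119 0.08968584] [-0.2730147   0.25348927  0.08424162] 0.06810441101799371
```

View pics/a6.png

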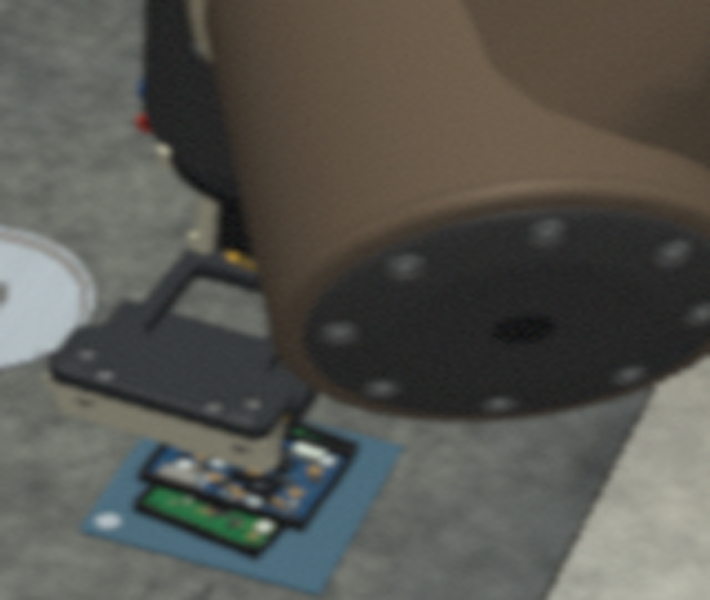

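The view shows the small board gone and the middle and large boards undisturbed under the gripper; the arm hides the small nest. Gripping the middle board next.

Call:
play_rows([
  [[0,0,0,0,0.03,3,6.8],[0,0,0,0,0.03,5,6.8],[0,0,0,0,0.03,6.5,6.8],[0,0,0,0,0.03,7.25,6.8],[0,0,0,0,0.03,7.25,6],[0,0,0,0,0.03,7.25,4.5],[0,0,0,0,0.03,7.25,4.5],[0,0,0,0,0.03,7.25,4.5]],
])

```text
clock: 14.85
tool_pos: [0.4434, 0.0239, 0.0185]
orientation: [180.0, 0.1, 177.4]
force: [-0.0, 0.6, -0.2]
opening: 0.0492
gripper_force: 30.0
```

Call:
play_rows([
  [[0,0,0,0,0,0,4.5],[0,0,0,0,0,0,4.5],[0,0,0,0,0,0,4.5]],
])

```text
clock: 15.1
tool_pos: [0.4434, 0.0239, 0.0184]
orientation: [180.0, 0.1, 177.4]
force: [-2.6, 0.1, 5.9]
opening: 0.0495
gripper_force: 30.0
```

Call:
play_rows([
  [[0,0,0,0,0,-0.5,4.5],[0,0,0,0,0,-1.5,4.5],[0,0,0,0,0,-4,4.5],[0,0,0,0,0,-6.5,4.5],[0,0,0,0,0,-6.5,4.5],[0,0,0,0,0,-6.5,4.5]],
])

```text
clock: 15.6
tool_pos: [0.4435, 0.0241, 0.0841]
orientation: [179.9, 0.2, 177.4]
force: [0.0, 0.2, -1.0]
opening: 0.0491
gripper_force: 30.0
```

Run:
```python
from h import *
p=plan([.428,.2824,.082,-98.7]);print(p[:2],p[2]["tool_pos"],p[2]["force"],p[2]["opening"])
```

```text
([-0.001, 0.004, -1.465], [2.74, 25.73, 0.25]) [0.4435097  0.02405988 0.08406161] [ 0.04757436  0.16025046 -1.04040444] 0.04908702044930403
```

Call:
play_rows([
  [[0,0,-0.11,0.35,3.2,0,4.5],[0,0,-0.22,0.7,6.4,0,4.5],[0,0,-0.33,1.05,9.6,0,4.5],[0,0,-0.44,1.4,12.9,0,4.5],[0,0,-0.55,1.75,16.1,0,4.5],[0,0,-0.66,2.1,19.3,0,4.5],[0,0,-0.77,2.4,22.6,0,4.5],[0,0,-0.88,2.75,25.85,0,4.5]],
])

```text
clock: 16.27
tool_pos: [0.4262, 0.2841, 0.0816]
orientation: [180.0, -0.1, -131.9]
force: [1.5, -0.4, -0.5]
opening: 0.0492
gripper_force: 30.0
```

Call:
play_rows([
  [[0,0,-0.11,0,0,0,4.5],[0,0,-0.22,0,0,0,4.5],[0,0,-0.33,0,0,0,4.5],[0,0,-0.44,0,0,0,4.5],[0,0,-0.55,0,0,0,4.5],[0,0,-0.588,0,0,0,4.5],[0,0,-0.588,0,0,0,4.5],[0,0,-0.588,0,0,0,4.5]],
])

```text
clock: 16.93
tool_pos: [0.4267, 0.2826, 0.0818]
orientation: [179.9, -0.1, -98.6]
force: [0.1, 0.2, -2.0]
opening: 0.0495
gripper_force: 30.0
```

Run:
```python
from h import *
p=plan([.4279,.2838,.043,-98.9]);print(p[:2],p[2]["tool_pos"],p[2]["force"],p[2]["opening"])
```

```text
([0.001, -0.001, 0.005], [-0.14, -0.11, 3.88]) [0.42666672 0.28258483 0.08175803] [ 0.07363771  0.21537603 -2.03927457] 0.049542214302030554
```

Call:
play_rows([
  [[0,0,0.005,-0.14,-0.1,1.5,4.5],[0,0,0.005,-0.14,-0.1,3,4.5],[0,0,0.005,-0.14,-0.1,3.9,4.5],[0,0,0.005,-0.14,-0.1,3.9,4.5],[0,0,0.005,-0.14,-0.1,3.9,4.5],[0,0,0.005,-0.14,-0.1,3.9,4.5]],
])

```text
clock: 17.43
tool_pos: [0.4286, 0.2845, 0.044]
orientation: [-180.0, 0.0, -98.8]
force: [-0.8, -0.4, -1.1]
opening: 0.0492
gripper_force: 30.0
```

Run:
```python
from h import *
from plant import ctrl
import cv2
s=ctrl.snapshot("side");c=s["color"][:,:,::-1]
cv2.imwrite("pics/a7.png",cv2.resize(c[335:455,230:370],None,fx=5,fy=5,interpolation=2))
p=plan([.4279,.2838,.0124,-98.9]);print(p[:2],p[2]["tool_pos"],p[2]["force"],p[2]["opening"])
```

```text
([-0.001, 0.001, 0.001], [0.1, 0.06, 3.18]) [0.42866516 0.28469907 0.04420247] [ 0.89489726 -1.025852    1.11830018] 0.04936884265041258
```

View pics/a7.png

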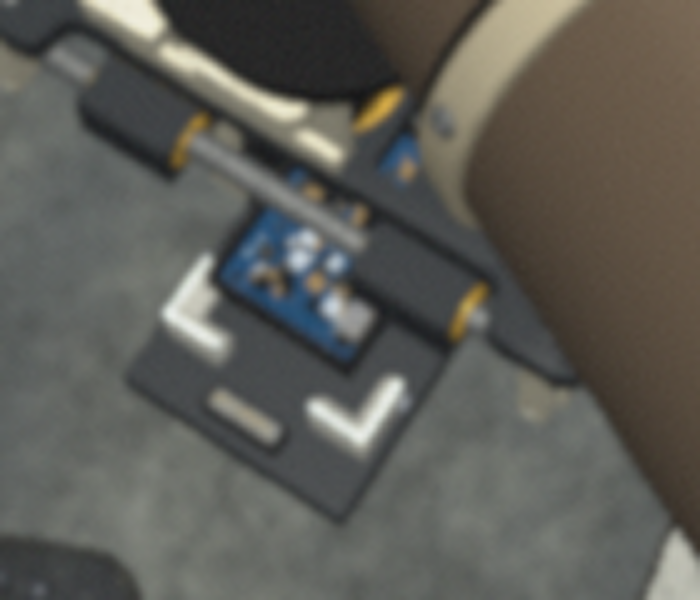

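Run:
```python
from h import *
f=lambda P:np.round(((proj("side",P)-[230,335])+.5)*5-.5)
print("tray pred (217,275),(350,368):",f(rect([.4286,.2846,np.radians(-8.9)],.05,.071,0,.0495)[[1,0]]))
print("plate pred (127,380),(343,520):",f(rect([.4279,.2834,np.radians(-8.9)],.078,.113,.007,.008)[[1,0]]))
```

```text
tray pred (217,275),(350,368): [[200. 272.]
 [346. 365.]]
plate pred (127,380),(343,520): [[120. 375.]
 [340. 520.]]
```

The board is square over the pocket, and the relative error is about 1.5 mm, within clearance. Lowering it.

Call:
play_rows([
  [[0,0,0,0.1,0.06,0.7,4.5],[0,0,0,0.1,0.06,1.3,4.5],[0,0,0,0.1,0.06,1.8,4.5],[0,0,0,0.1,0.06,2.2,4.5],[0,0,0,0.1,0.06,2.6,4.5],[0,0,0,0.1,0.06,2.8,4.5],[0,0,0,0.1,0.06,2.8,4.5],[0,0,0,0.1,0.06,2.8,4.5]],
])

```text
clock: 18.15
tool_pos: [0.4276, 0.2834, 0.0154]
orientation: [180.0, -0.0, -98.8]
force: [0.4, -0.1, -0.7]
opening: 0.0494
gripper_force: 30.0
```

Call:
play_rows([
  [[0,0,0,0,0,0.1,4.5],[0,0,0,0,0,0.2,4.5],[0,0,0,0,0,0.3,4.5],[0,0,0,0,0,0.4,4.5],[0,0,0,0,0,0.4,4.5],[0,0,0,0,0,0.4,4.5]],
])

```text
clock: 18.65
tool_pos: [0.4277, 0.2835, 0.0124]
orientation: [-180.0, 0.0, -98.8]
force: [-2.8, -1.2, 9.7]
opening: 0.0495
gripper_force: 30.0
```

Call:
play_rows([
  [[0,0,0,0,0,0,6.2],[0,0,0,0,0,0,6.2],[0,0,0,0,0,0,6.2],[0,0,0,0,0,-0.5,6.2],[0,0,0,0,0,-3,6.2],[0,0,0,0,0,-6,6.2],[0,0,0,0,0,-8,7.6],[0,0,0,0,0,-8,7.6]],
])

```text
clock: 19.32
tool_pos: [0.4295, 0.2855, 0.0961]
orientation: [-179.8, 0.3, -98.8]
force: [0.7, 1.5, -0.7]
opening: 0.0709
gripper_force: 0.0
```

Call:
play_rows([
  [[0,0,0,0,0,0,7.6],[0,0,0,0,0,0,7.6]],
])

```text
clock: 19.48
tool_pos: [0.4273, 0.2832, 0.0914]
orientation: [180.0, 0.0, -98.8]
force: [0.1, -0.2, -0.5]
opening: 0.0755
gripper_force: 0.0
```

Run:
```python
from h import *
p=plan([.442,.023,.085,-98.2]);print(p[:2],p[2]["tool_pos"],p[2]["force"],p[2]["opening"])
```

```text
([0.0, 0.0, -0.011], [25.49, -5.44, 0.64]) [0.42732005 0.28322312 0.09142899] [ 0.10538622 -0.20737401 -0.48195247] 0.07551330661116674
```

Call:
play_rows([
  [[0,0,-0.011,4,-0.9,0,7.6],[0,0,-0.011,8,-1.7,0,7.6],[0,0,-0.011,12,-2.6,0,7.6],[0,0,-0.011,16,-3.4,0,7.6],[0,0,-0.011,20,-4.3,0,7.6],[0,0,-0.011,23.5,-5,0,7.6],[0,0,-0.011,25.5,-5.45,0.5,7.6],[0,0,-0.011,25.5,-5.45,0.5,7.6]],
])

```text
clock: 20.15
tool_pos: [0.4405, 0.0194, 0.0848]
orientation: [179.8, -0.1, -98.4]
force: [0.1, -0.8, -1.0]
opening: 0.076
gripper_force: 0.0
```

Call:
play_rows([
  [[0,0,0,0,0,0,7.6],[0,0,0,0,0,0,7.6]],
])

```text
clock: 20.32
tool_pos: [0.4422, 0.0231, 0.086]
orientation: [179.9, -0.0, -98.2]
force: [0.8, 0.6, -0.2]
opening: 0.076
gripper_force: 0.0
```

Run:
```python
from h import *
from plant import ctrl
import cv2
T=[]
for n,(x,y) in(("side",(240,165)),("top",(295,140))):
    s=ctrl.snapshot(n);c=s["color"][:,:,::-1].copy()
    T.append(cv2.resize(c[y:y+150,x:x+160],(400,375),interpolation=2))
cv2.imwrite("pics/a8.png",np.hstack(T))
p=plan([.442,.023,.0075,-98.2]);print(p[:2],p[2]["tool_pos"],p[2]["force"],p[2]["opening"])
print("large pred side tile",(proj("side",rect([.442,.023,np.radians(-8.2)],.057,.08,0,.014))-[240,165])*2.5)
```

```text
([0.0, -0.0, 0.001], [0.08, 0.03, 7.88]) [0.44242339 0.02377479 0.08633599] [-0.94451121 -0.40220264 -0.2523389 ] 0.07592539604992363
large pred side tile [[295.31740332 275.02987843]
 [223.3244271  237.665017  ]
 [281.60595591 157.91193152]
 [351.80945832 192.46267265]]
```

View pics/a8.png

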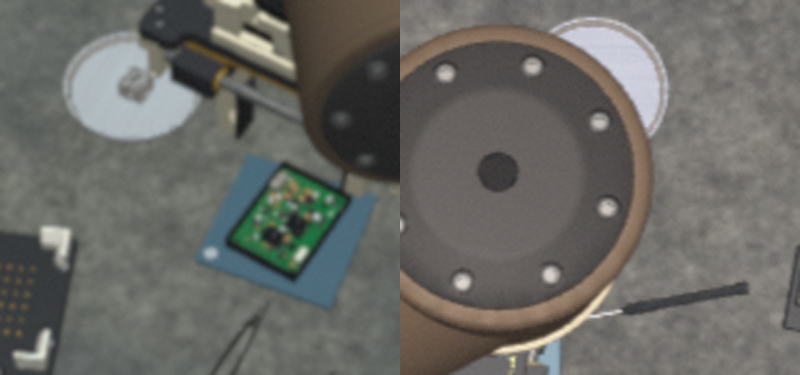

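The large board is undisturbed, at about (289,220) in the a8 side tile, within 2 mm of the prediction. Gripping it now.

Call:
play_rows([
  [[0,0,0,0,0,3,7.6],[0,0,0,0,0,5.5,7.6],[0,0,0,0,0,7,7.6],[0,0,0,0,0,7.8,7.6],[0,0,0,0,0,7.8,6.5],[0,0,0,0,0,7.8,5.2],[0,0,0,0,0,7.8,5.2],[0,0,0,0,0,7.8,5.2]],
])

```text
clock: 21.08
tool_pos: [0.4432, 0.0237, 0.0096]
orientation: [-179.9, 0.1, -98.2]
force: [-0.1, 0.1, -1.0]
opening: 0.0563
gripper_force: 30.0
```

Call:
play_rows([
  [[0,0,0,0,0,0,5.2],[0,0,0,0,0,0,5.2],[0,0,0,0,0,0,5.2]],
])

```text
clock: 21.33
tool_pos: [0.4432, 0.0236, 0.0095]
orientation: [-179.9, 0.1, -98.2]
force: [-1.5, 3.5, 7.0]
opening: 0.0562
gripper_force: 30.0
```

Call:
play_rows([
  [[0,0,0,0,0,-0.5,5.2],[0,0,0,0,0,-1.5,5.2],[0,0,0,0,0,-4,5.2],[0,0,0,0,0,-7,5.2],[0,0,0,0,0,-7,5.2],[0,0,0,0,0,-7,5.2],[0,0,0,0,0,-7,5.2]],
])

```text
clock: 21.92
tool_pos: [0.4419, 0.0229, 0.0785]
orientation: [180.0, 0.0, -98.2]
force: [-0.8, 0.8, -0.6]
opening: 0.0563
gripper_force: 30.0
```

Run:
```python
from h import *
p=plan([.5964,.1588,.078,-72.7]);print(p[:2],p[2]["tool_pos"],p[2]["force"],p[2]["opening"])
```

```text
([-0.0, 0.0, -0.445], [-15.66, -13.35, 0.06]) [0.44187451 0.0228978  0.07850769] [-0.77407928  0.78037877 -0.62001958] 0.05625608072239913
```

Call:
play_rows([
  [[0,0,-0.06,-2.3,-2,0,5.2],[0,0,-0.12,-4.6,-3.9,0,5.2],[0,0,-0.18,-6.9,-5.9,0,5.2],[0,0,-0.24,-9.2,-7.8,0,5.2],[0,0,-0.3,-11.5,-9.8,0,5.2],[0,0,-0.36,-13.6,-11.6,0,5.2],[0,0,-0.42,-15,-12.8,0,5.2],[0,0,-0.445,-15.65,-13.35,0,5.2]],
])

```text
clock: 22.58
tool_pos: [0.5977, 0.1601, 0.0763]
orientation: [179.9, -0.0, -72.5]
force: [0.7, -0.1, -1.2]
opening: 0.0562
gripper_force: 30.0
```

Call:
play_rows([
  [[0,0,0,0,0,0,5.2],[0,0,0,0,0,0,5.2],[0,0,0,0,0,0.5,5.2],[0,0,0,0,0,2,5.2],[0,0,0,0,0,3.3,5.2],[0,0,0,0,0,3.3,5.2],[0,0,0,0,0,3.3,5.2],[0,0,0,0,0,3.3,5.2]],
])

```text
clock: 23.25
tool_pos: [0.5968, 0.1587, 0.0462]
orientation: [-180.0, -0.0, -72.7]
force: [0.6, 0.5, -0.8]
opening: 0.056
gripper_force: 30.0
```

Run:
```python
from h import *
from plant import ctrl
import cv2
s=ctrl.snapshot("side");c=s["color"][:,:,::-1]
cv2.imwrite("pics/a9.png",cv2.resize(c[225:345,170:310],None,fx=5,fy=5,interpolation=2))
p=plan([.5964,.1588,.0135,-72.7]);o=p[2];print(p[:2],o["tool_pos"],o["force"],o["opening"])
f=lambda P:np.round(((proj("side",P)-[170,225])+.5)*5-.5)
print("tray",f(rect([*o["tool_pos"][:2],np.radians(o["orientation"][2]+90)],.057,.08,0,o["tool_pos"][2]+.0045)).tolist())
print("plate",f(rect([.5964,.1588,np.radians(17.3)],.085,.122,.007,.008)).tolist())
```

```text
([-0.001, 0.0, -0.0], [-0.01, 0.07, 3.3]) [0.59708236 0.15892695 0.04651433] [ 0.47596725  0.60394718 -1.03525534] 0.05659656189602795
tray [[400.0, 342.0], [223.0, 325.0], [275.0, 118.0], [444.0, 134.0]]
plate [[442.0, 489.0], [183.0, 463.0], [262.0, 151.0], [503.0, 174.0]]
```

View pics/a9.png

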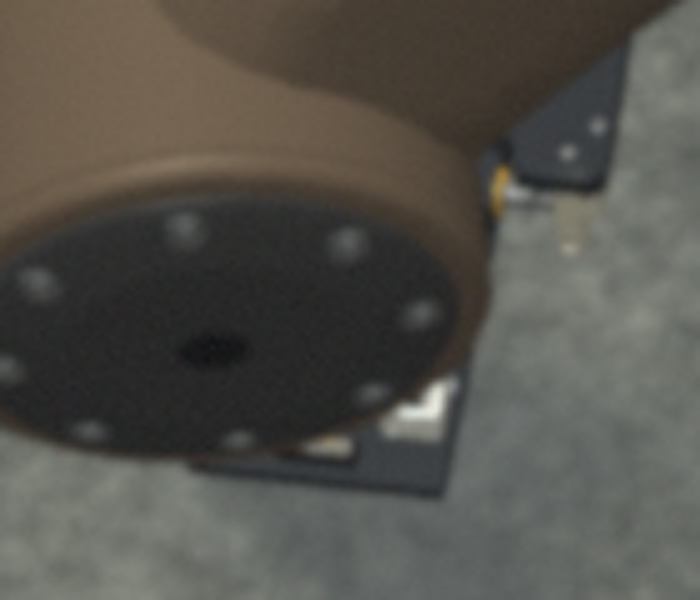

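The arm hides the board, but the plate corner at a9 (441,495) agrees with the prediction. Lowering gently, with the force reading as a check.

Call:
play_rows([
  [[0,0,0,0,0.05,0.7,5.2],[0,0,0,0,0.05,1.3,5.2],[0,0,0,0,0.05,1.8,5.2],[0,0,0,0,0.05,2.2,5.2],[0,0,0,0,0.05,2.6,5.2],[0,0,0,0,0.05,2.9,5.2],[0,0,0,0,0.05,2.9,5.2],[0,0,0,0,0.05,2.9,5.2]],
])

```text
clock: 23.97
tool_pos: [0.5963, 0.1588, 0.0163]
orientation: [180.0, -0.0, -72.7]
force: [-0.4, 0.0, -1.7]
opening: 0.0564
gripper_force: 30.0
```

Call:
play_rows([
  [[0,0,0,0,0,0.1,5.2],[0,0,0,0,0,0.2,5.2],[0,0,0,0,0,0.3,5.2],[0,0,0,0,0,0.4,5.2],[0,0,0,0,0,0.4,5.2],[0,0,0,0,0,0.4,5.2]],
])

```text
clock: 24.47
tool_pos: [0.5964, 0.1589, 0.0136]
orientation: [-180.0, 0.0, -72.7]
force: [-2.1, -0.9, 7.1]
opening: 0.0565
gripper_force: 30.0
```

Call:
play_rows([
  [[0,0,0,0,0,0,7],[0,0,0,0,0,0,7],[0,0,0,0,0,0,7],[0,0,0,0,0,-0.5,7],[0,0,0,0,0,-3,7],[0,0,0,0,0,-7,7],[0,0,0,0,0,-11,7],[0,0,0,0,0,-15,7]],
])

```text
clock: 25.13
tool_pos: [0.596, 0.1585, 0.1644]
orientation: [180.0, -0.0, -72.7]
force: [1.3, 0.7, -0.6]
opening: 0.0703
gripper_force: 0.0
```

Call:
play_rows([
  [[0,0,0,0,0,0,7],[0,0,0,0,0,0,7]],
])

```text
clock: 25.3
tool_pos: [0.5979, 0.1597, 0.1663]
orientation: [-179.6, 0.1, -72.7]
force: [-0.6, 0.3, -1.0]
opening: 0.0701
gripper_force: 0.0
```

Run:
```python
from h import *
p=plan([.43,-.45,.2,-72.7]);print(p[:2],p[2]["tool_pos"])
```

```text
([-0.006, 0.001, 0.0], [53.2, 34.16, -3.66]) [0.59787139 0.15969205 0.16633289]
```

Call:
play_rows([
  [[0,0,0,26,16.6,-1.5,7],[0,0,0,26,16.6,-1.5,7],[0,0,0,26,16.6,-1.5,7],[0,0,0,26,16.6,-1.5,7],[0,0,0,26,16.6,-1.5,7],[0,0,0,26,16.6,-1.5,7],[0,0,0,26,16.6,-1.5,7],[0,0,0,26,16.6,-1.5,7]],
])

```text
clock: 25.97
tool_pos: [0.5128, -0.1422, 0.177]
orientation: [179.9, 0.0, -72.8]
force: [1.3, 0.6, -0.2]
opening: 0.0698
gripper_force: 0.0
```

Call:
play_rows([
  [[0,0,0,26,16.6,-1.5,7],[0,0,0,26,16.6,-1.5,7],[0,0,0,26,16.6,-1.5,7],[0,0,0,26,16.6,-1.5,7],[0,0,0,26,16.6,-1.5,7],[0,0,0,26,16.6,-1.5,7],[0,0,0,26,16.6,-1.5,7],[0,0,0,26,16.6,-1.5,7]],
])

```text
clock: 26.63
tool_pos: [0.432, -0.4401, 0.1915]
orientation: [179.9, 0.1, -72.8]
force: [-0.6, 0.9, 0.9]
opening: 0.07
gripper_force: 0.0
```

Run:
```python
from h import *
from plant import ctrl
import cv2
s=ctrl.snapshot("side");c=s["color"][:,:,::-1];t=ctrl.snapshot("top")["color"][:,:,::-1]
q=lambda im,x,y:cv2.resize(im[y:y+75,x:x+100],(400,300),interpolation=2)
cv2.imwrite("pics/end.png",np.vstack([np.hstack([q(c,190,250),q(c,247,360)]),np.hstack([q(c,350,120),q(t,427,220)])]))
```

```text
(no output)
```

View pics/end.png

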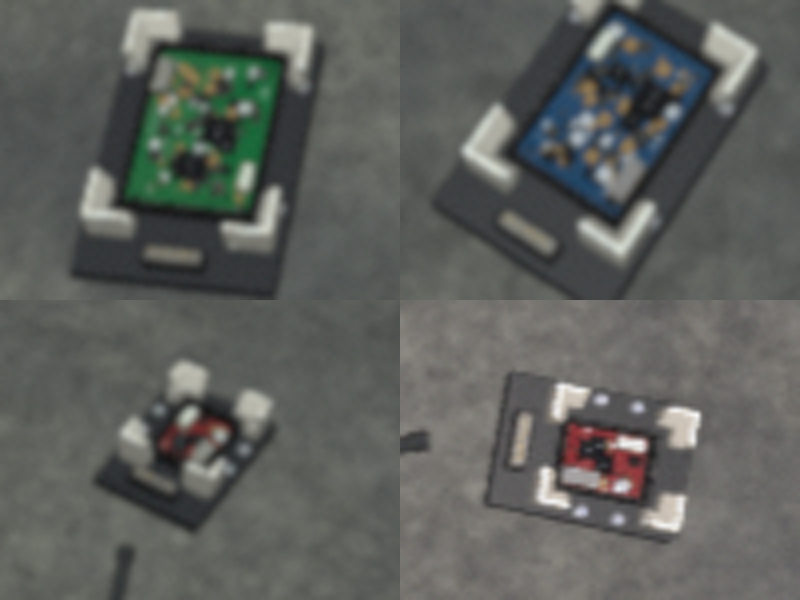

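All three boards lie flat in their own nests between the guides: large at (210,130), middle at (615,115) and small at (605,460). The sink already showed standing in the dish, and the arm is clear.

```bash
python3 -c "
from plant import ctrl
print(ctrl.close_job())"
```

```text
the job is handed in; nothing more can be done
None
```

The stack is apart and the job is handed in at about 27 s: the heat sink stands in the dish and each board is down on the floor of its own nest; the hand-in returned no verdict.

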